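# Stock the sprung honey tray and hold it out

### The job

Put the two spare honey jars from the cabinet top into the two empty pockets of the white tray, upright and fully down, leaving the jars already in the tray in their pockets. Only then pull the sprung tray out by its blue handle until the black pointer lines up with the red mark, and keep holding it there: finish while still holding the handle, do not let go. Do not push the mug, sugar jar, saucer or spoon caddy about.

Things in the scene. Friction and masses are not known exactly. Their poses are not given: they have to be found in the camera images.
- jar1_center (a point): honey jar, one of five identical ones: amber, yellow lid, round and straight-sided, 44 mm across and 60 mm high, 70 to 120 g. The point is its centre, 30 mm above its underside, z up. A jar starts either seated in a tray pocket or standing on the cabinet top (a spare).
- jar2_center (a point): honey jar, one of five identical ones: amber, yellow lid, round and straight-sided, 44 mm across and 60 mm high, 70 to 120 g. The point is its centre, 30 mm above its underside, z up. A jar starts either seated in a tray pocket or standing on the cabinet top (a spare).
- jar3_center (a point): honey jar, one of five identical ones: amber, yellow lid, round and straight-sided, 44 mm across and 60 mm high, 70 to 120 g. The point is its centre, 30 mm above its underside, z up. A jar starts either seated in a tray pocket or standing on the cabinet top (a spare).
- jar4_center (a point): honey jar, one of five identical ones: amber, yellow lid, round and straight-sided, 44 mm across and 60 mm high, 70 to 120 g. The point is its centre, 30 mm above its underside, z up. A jar starts either seated in a tray pocket or standing on the cabinet top (a spare).
- jar5_center (a point): honey jar, one of five identical ones: amber, yellow lid, round and straight-sided, 44 mm across and 60 mm high, 70 to 120 g. The point is its centre, 30 mm above its underside, z up. A jar starts either seated in a tray pocket or standing on the cabinet top (a spare).
- pocket0 (a point): pocket 0 of the tray, a round blind hole 48 mm across and 12 mm deep. The point is the centre of its mouth, level with the tray's flat top 29 mm above the cabinet top; a seated jar's centre is 18 mm above it. The five pockets lie in one row along the tray's y axis, 56 mm apart. Axes as the slide's. Moves with the tray.
- pocket1 (a point): pocket 1 of the tray, a round blind hole 48 mm across and 12 mm deep. The point is the centre of its mouth, level with the tray's flat top 29 mm above the cabinet top; a seated jar's centre is 18 mm above it. The five pockets lie in one row along the tray's y axis, 56 mm apart. Axes as the slide's. Moves with the tray.
- pocket2 (a point): pocket 2 of the tray, a round blind hole 48 mm across and 12 mm deep. The point is the centre of its mouth, level with the tray's flat top 29 mm above the cabinet top; a seated jar's centre is 18 mm above it. The five pockets lie in one row along the tray's y axis, 56 mm apart. Axes as the slide's. Moves with the tray.
- pocket3 (a point): pocket 3 of the tray, a round blind hole 48 mm across and 12 mm deep. The point is the centre of its mouth, level with the tray's flat top 29 mm above the cabinet top; a seated jar's centre is 18 mm above it. The five pockets lie in one row along the tray's y axis, 56 mm apart. Axes as the slide's. Moves with the tray.
- pocket4 (a point): pocket 4 of the tray, a round blind hole 48 mm across and 12 mm deep. The point is the centre of its mouth, level with the tray's flat top 29 mm above the cabinet top; a seated jar's centre is 18 mm above it. The five pockets lie in one row along the tray's y axis, 56 mm apart. Axes as the slide's. Moves with the tray.
- jar_slide: the slide's fixed wooden base, 250 mm (x) by 340 mm (y), deck 10 mm high, low rails along both sides 24 mm high. Origin on the cabinet top near its middle; its -x axis is the direction in which the tray is pulled out, roughly towards the robot; y along the row of pockets, z up.
- tray (a joint): how far the white tray is pulled out along the slide's -x, in m: 0 is home, 0.12 the end stop. A spring draws it home with about 5 N at 0 rising to about 12 N at 0.12, damped; let go, it runs back home. The tray is 86 mm (x) by 300 mm (y), its top 29 mm above the cabinet top.
- tray_handle: the tray's blue handle, a loop on the tray's front: two end posts and a cross bar. Origin below the bar at the height of the tray's underside (11 mm above the cabinet top); axes as the slide's.
- handle_bar (a point): centre of the handle's cross bar, 55 mm above the cabinet top. The bar is 12 mm thick (x), 100 mm long (y) including the 10 mm end posts, and 16 mm high, with 26 mm of free space under it down to the tray's tongue. It lies 75 mm in front of (-x) the pockets' row. Axes as the slide's.
- pointer (a point): outer end of the black pointer line, 5 mm wide, on the left (+y) end of the white tray's top. Axes as the slide's; moves with the tray.
- mark_clip: red mark, a clip 5 mm wide (x) on the slide's left (+y) rail, fixed for the run, 45 to 80 mm in front of (-x) the pointer's home place. Origin at its middle on the rail's top, axes as the slide's. The tray is at the mark when the pointer has the same x as this clip in the slide's axes.
- mug: pink ceramic mug, 76 mm across, 85 mm high, handle at its +y. Origin under its centre. Bystander.
- sugar_jar: glass sugar jar with a clamp lid, 80 mm across, 112 mm high. Origin under its centre. Bystander.
- saucer: stainless steel saucer, 130 mm across, 16 mm high, facing up. Origin under its centre. Bystander.
- caddy_rim (a point): point on the rim of the green rotating spoon caddy (84 mm across, rim about 98 mm up, spoons to 158 mm, on a turning base); 42 mm from its axis. Bystander.
There are look-alikes about, which are no part of the job. What is shaped like the part that bears jar4_center but pink or purple is not meant.

How it is judged:
By the outcome, as a careful person would: the job done as asked, in the order asked, and still so for the second after the job is handed in, while the arm keeps its last pose, push and grip.
It also fails if it takes over 72 s, if anything falls off the work surface, if the arm or the gripper's body presses on something with over 40 N, if the wrist force passes 120 N, or if a joint passes its speed limit or range.

### The arm

A 7-joint arm with a two-finger parallel gripper is mounted at the origin on the work surface. World frame = base frame: x ahead of the robot, y to its left, z up, the work surface at z = 0. Lengths are in m, angles in rad, forces in N, time in s.
With the tool pointing down it reaches from about 0.4 to 0.85 m from the base axis. Payload 10.4 kg.
Tool frame: the origin (TCP) lies midway between the tips of the shut fingers; the grasp point (between the pads) lies 19 mm behind it; z points along the fingers, y is the line along which they close (so a half turn about z gives the same grasp; the last joint's range is limited). The gripper opens to 85 mm and grips with 20 to 120 N. Pads are 22 mm wide; open, the fingers measure 114 mm over their backs; the gripper's body (76 mm by 85 mm) begins 54 mm behind the grasp point. The pads swing forward as they close: fully open they stand 13 mm farther back than shut.
Start: joints at [1.273, 0.332, -0.065, 1.46, 0.022, 1.35, -0.088], TCP at [0.17, -0.602, 0.231] pointing down, gripper open.
Joint ranges: [-2.6, 2.6], [-0.5, 2.12], [-1.47, 1.34], [0.16, 2.42], [-1.27, 4.41], [0.06, 2.06], [-2.6, 2.6]. Speed limits (rad/s): [2.22, 2.22, 2.79, 2.79, 3.14, 3.14, 3.14].

### API

Orientations are given as a unit quaternion [x, y, z, w].
In Python, from rig import * gives the robot as it stands.
- The arm moves only by the tool apply_moves, never from a script. Its argument "increments" is a list of rows, each an object of numbers: "jaw": the finger opening in m, from 0 to 0.0854; "dx", "dy", "dz": the shift along the tool's x, y, z in m; "roll": the turn about the tool's z in degrees. In form: [{"jaw": .., "dx": .., "dy": .., "dz": .., "roll": ..}, ...]. A call has 1 to 12 rows; each row is the pose to reach, as a shift and turn from the pose commanded when the call began, along the tool's axes at that moment; what a row does not reach only later rows make up. A row lasts 1/8 s, in which the tool goes at most 62.5 mm and 10.7 degrees, less where a joint would pass 70% of its speed; a pose out of reach is approached as far as the arm can. A call with a gripper value outside its range is refused whole. The fingers move at their own pace and stop on an object; "squeeze" is the grip in N (left out, the last holds). Time passes only in rows, so rows that repeat a pose let the fingers close. It gives the time, the measured TCP pose, the force, the opening and the grip force at its end, in the units of the state.
- observe(): the state, without advancing time (a new reading comes with each control period).
- grab_frame(name): name is "side" or "top"; returns a dict with "frame" (420x560x3 uint8, red, green, blue), "range_z" (420x560 float32, m along the optical axis (not along the pixel's ray), 0 where there is no reading), "camera_matrix" (3x3 intrinsics, pixels), "distortion" ([k1, k2, p1, p2, k3] as OpenCV has them; the pictures are not rectified), "R" (3x3) and "t" (3): a world point X has camera coordinates R X + t. Camera axes: x right, y down, z forward; pixel columns grow to the right and rows downward; lengths in m; the calibration is good to about 2 mm. A picture is of the moment at which its call begins.
- finish_job(): hands the job in; it is judged then, once.
Trained networks look in the newest picture that a camera, given by its name, has taken for a name from the list of things; names that differ only in an ending like _2 or _b are one class to them, and where a whole thing is asked for, a point or a joint stands for the part that bears it (a point fixed in the world has none). Each returns a list of dicts, best first, with "conf" (0 to 1); they miss things now and then, are a little off and sometimes report something else, mostly with a low value. They report only what shows in the picture. A call takes as long as a camera call. They do not tell look-alikes from the thing itself.
- recognise(camera, thing): "position" ([column, row] in pixels, amid what is visible of it).
- pinpoint(camera, thing): "position" ([column, row] in pixels: a listed point, or the origin of a listed thing).
The state is a dict: "t": time; "joint_positions": joint angles; "qd": joint speeds; "tau": joint torques, N m; "position": TCP position; "ee_rot": TCP orientation; "wrist_force": force on the tool from outside, world axes, zero at the start; "wrist_torque": the same for the moment, N m; "width": finger opening in m; "gripper_force": force on a finger pad.
Only numpy, scipy, OpenCV 4.12 (cv2) and the standard library are available. Lean on these libraries where they do the work, as an engineer would, in place of code of your own. Each camera call takes 0.05 s, during which the arm holds its last target. There are 200 camera calls.

## Working session

There is one attempt and no reset: what is moved stays moved. The work goes in short steps, Python scripts to look and compute and a tool call to move; the robot and the scene stay as the last step left them, time stands still between calls to the robot, and variables do not carry over. Pictures are saved under pics/ and viewed, at most 10 in all, crops included, and the job is handed in when it is done.

Besides the shell and the picture viewer there is one more tool, called after "Emit:" by a JSON object that holds its "op" and its "data", one argument or row to a line. apply_moves: Moves the arm, as the interface text tells. Its arguments: {"type":"object","properties":{"increments":{"type":"array"},"squeeze":{"type":"number"}},"required":["increments"]}

```bash
mkdir -p pics; cat > h.py <<'E'
from rig import *
import numpy as np, cv2
def save(f,n): cv2.imwrite('pics/'+n,f['frame'][:,:,::-1])
def ray(f,px):
    K=np.array(f['camera_matrix']);D=np.array(f['distortion']);R=np.array(f['R']);t=np.array(f['t'])
    u=cv2.undistortPoints(np.array([[px]],float),K,D)[0,0]
    return -R.T@t, R.T@np.array([u[0],u[1],1.])
def atz(f,px,z):
    o,d=ray(f,px); return o+d*(z-o[2])/d[2]
def dep(f,px,r=1):
    c,w=int(round(px[0])),int(round(px[1])); p=f['range_z'][max(0,w-r):w+r+1,max(0,c-r):c+r+1]; p=p[p>0]
    if len(p)==0: return None
    o,d=ray(f,px); return o+d*np.median(p)
def proj(f,X):
    return cv2.projectPoints(np.array(X,float).reshape(-1,1,3),cv2.Rodrigues(np.array(f['R']))[0],np.array(f['t']),np.array(f['camera_matrix']),np.array(f['distortion']))[0][:,0]
E
python3 - <<'E'
from h import *
np.set_printoptions(precision=4,suppress=True)
s=observe();print(s['t'],s['position'],s['ee_rot'],s['width'])
for c in('top','side'):
    f=grab_frame(c);save(f,c+'0.png');print(c,-np.array(f['R']).T@f['t'])
    for th in ['jar1_center','pocket0','handle_bar','pointer','mark_clip','jar_slide','mug','sugar_jar','saucer','caddy_rim']:
        for r in pinpoint(c,th)[:8]:
            if r['conf']>.2: print(th,np.round(r['position'],1),round(r['conf'],2),dep(f,r['position']))
E
```

```text
0.0 [ 0.1695 -0.6012  0.2305] [ 0.9906  0.137  -0.0001 -0.0007] 0.08518471932565684
top [ 0.3331 -0.0406  1.0506]
jar1_center [157.5 165. ] 0.71 [0.6581 0.3106 0.0658]
jar1_center [277.6 210.5] 0.25 [ 0.5254 -0.005   0.0608]
pocket0 [275.5 185.8] 0.86 [ 0.5884 -0.0016  0.0696]
pocket0 [232.3 194.9] 0.8 [0.5668 0.1089 0.076 ]
pocket0 [246.7 191.1] 0.78 [0.5897 0.0786 0.0186]
pocket0 [308.5 175. ] 0.55 [ 0.612  -0.0869  0.0768]
handle_bar [278.2 208.8] 0.57 [ 0.5294 -0.0067  0.0627]
handle_bar [228.  191.9] 0.52 [0.5748 0.1197 0.0772]
pointer [219.8 207.6] 0.86 [0.5444 0.1495 0.03  ]
pointer [152.9 161.7] 0.71 [0.6584 0.3133 0.0934]
mark_clip [232.2 192.6] 0.49 [0.5728 0.1091 0.0761]
jar_slide [278.7 204.2] 0.59 [ 0.5496 -0.007   0.0236]
mug [162.8 269.1] 0.65 [0.3833 0.2824 0.0813]
sugar_jar [400.6 207.1] 0.67 [ 0.5148 -0.3066  0.1067]
saucer [401.7 149.5] 0.74 [ 0.698  -0.3536  0.0036]
saucer [402.4 256.5] 0.38 [ 0.398  -0.314   0.0591]
caddy_rim [154.4 163.3] 0.71 [0.6565 0.3119 0.0858]
caddy_rim [312.6 178.7] 0.56 [ 0.6031 -0.0972  0.0722]
side [0.5024 0.6723 0.9105]
jar1_center [268.5 230.4] 0.64 [0.5277 0.023  0.0637]
jar1_center [237.6 198.6] 0.5 [ 0.6168 -0.0842  0.0748]
pocket0 [243.3 250.7] 0.83 [0.5912 0.0991 0.0789]
pocket0 [236.6 234.1] 0.82 [0.6148 0.0268 0.0535]
pocket0 [235.6 200.2] 0.73 [ 0.6224 -0.08    0.0727]
pocket0 [327.6 345.1] 0.38 [0.3988 0.3491 0.0846]
handle_bar [267.  220.6] 0.77 [ 0.532  -0.0088  0.0666]
pointer [261.2 275.4] 0.69 [0.5465 0.1438 0.0316]
pointer [248.7 264.9] 0.56 [0.5765 0.1361 0.0698]
pointer [267.1 343.8] 0.3 [0.5287 0.3355 0.061 ]
mark_clip [287.5 277.4] 0.56 [0.4789 0.1484 0.028 ]
jar_slide [255.8 240.2] 0.81 [0.5635 0.0314 0.0309]
mug [326.2 346.8] 0.9 [0.4009 0.3492 0.0754]
sugar_jar [266.1 156.8] 0.76 [ 0.5384 -0.2962  0.0432]
saucer [216.1 155.5] 0.79 [ 0.7115 -0.3449  0.0082]
caddy_rim [207. 328.] 0.57 [0.6764 0.2725 0.0036]
```

View pics/top0.png

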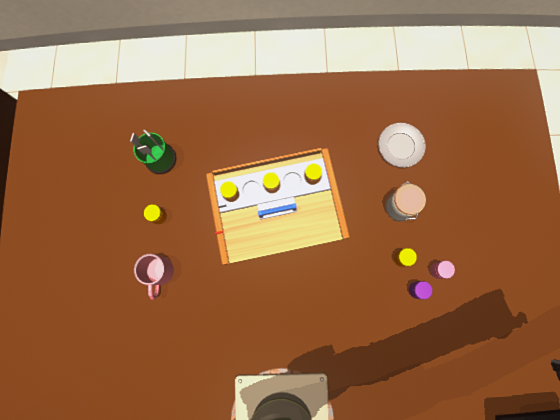

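View pics/side0.png

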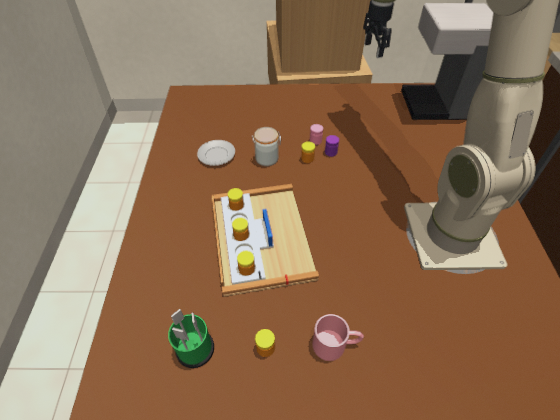

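Top view: yellow-lidded candidates are (152,213) and (408,257), both standing on the cabinet top, so they are the spares. Pink (446,269) and purple (423,290) are look-alikes and not meant. The seated jars are at (229,190), (271,181) and (314,172), and the empty pockets at about (251,188) and (292,180). In the side view the handle is at (267,228), the clip at (287,278) and the pointer at (261,275).

```bash
python3 - <<'E'
from h import *
np.set_printoptions(precision=4,suppress=True)
def blobs(f,lo,hi,z,name,amin=8):
    hsv=cv2.cvtColor(f['frame'],cv2.COLOR_RGB2HSV)
    m=cv2.inRange(hsv,lo,hi);n,l,st,c=cv2.connectedComponentsWithStats(m)
    for i in range(1,n):
        if st[i,4]>=amin:
            v,u=np.where(l==i);P=np.array([dep(f,(a,b),0) if f['range_z'][b,a]>0 else [np.nan]*3 for a,b in zip(u,v)])
            print(name,c[i].round(1),st[i,4],'depthmed',np.nanmedian(P,0),[ (zz,atz(f,c[i],zz)[:2]) for zz in z])
for c in('top','side'):
    f=grab_frame(c);print(c)
    blobs(f,(24,180,120),(33,255,255),(.06,.077),'yel',30)
    blobs(f,(105,150,60),(125,255,255),(.063,),'blue',20)
    blobs(f,(0,200,120),(4,255,255),(.026,),'red',4)
    if c=='top':
        a=cv2.resize(f['frame'][160:300,140:460],None,fx=2.5,fy=2.5,interpolation=cv2.INTER_CUBIC)
        cv2.imwrite('pics/crop1.png',a[:,:,::-1])
E
```

```text
top
yel [313.1 171.5] 199 depthmed [ 0.6211 -0.0991  0.077 ] [(0.06, array([ 0.6258, -0.1002])), (0.077, array([ 0.6208, -0.0992]))]
yel [270.6 180.4] 200 depthmed [0.6013 0.0098 0.0772] [(0.06, array([0.6058, 0.0113])), (0.077, array([0.6012, 0.0104]))]
yel [228.1 189.5] 199 depthmed [0.5814 0.1196 0.0771] [(0.06, array([0.5854, 0.1222])), (0.077, array([0.5811, 0.1194]))]
yel [151.7 212.4] 225 depthmed [0.5321 0.3232 0.0601] [(0.06, array([0.5317, 0.3232])), (0.077, array([0.5282, 0.317 ]))]
yel [407.3 256.5] 257 depthmed [ 0.3976 -0.3266  0.0596] [(0.06, array([ 0.3974, -0.3261])), (0.077, array([ 0.3963, -0.3212]))]
blue [277.  209.2] 123 depthmed [ 0.5287 -0.0036  0.063 ] [(0.063, array([ 0.5283, -0.0036]))]
red [218.8 232.1] 8 depthmed [0.4792 0.153  0.0292] [(0.026, array([0.4794, 0.1528]))]
side
blue [267.3 226.9] 124 depthmed [0.5318 0.0102 0.0639] [(0.063, array([0.5312, 0.0105]))]
```

View pics/crop1.png

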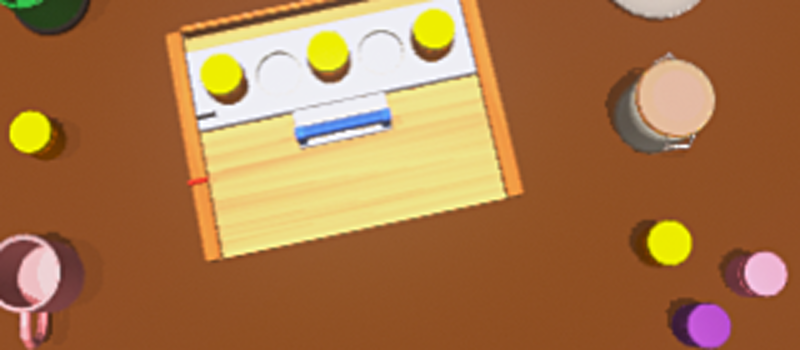

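The crop confirms it: the two yellow-lidded amber spares are at crop (31,132) and (669,242), and pink and purple stand apart from them. The empty pockets are 1 and 3, counting from the left.

```bash
cat > rel.py <<'E'
from h import *
from scipy.spatial.transform import Rotation as Ro
T={'spR':(.3975,-.3263),'spL':(.5320,.3232),'pkR':(.6111,-.0446),'pkL':(.5912,.0648),'bar':(.5274,-.0033)}
def rel(name=None,z=None):
    s=observe();R=Ro.from_quat(s['ee_rot']).as_matrix();p=np.array(s['position'])
    print('t',round(s['t'],2),'pos',p.round(4),'xyaw',np.degrees(np.arctan2(R[1,0],R[0,0])).round(2),'tilt',R[:,2].round(3),'w',round(s['width'],4))
    for n in ([name] if name else T): print(n,'d_tool(mm)',(1e3*R.T@(np.array([*T[n],z if z else p[2]])-p)).round(1))
E
python3 - <<'E'
from rel import *
rel()
f=grab_frame('top')
for n,px,z in [('caddy rim',(150,150),.098),('purple',(423.5,290),.06),('pink',(446,269.5),.06),('mug',(150,269),.085)]: print(n,atz(f,px,z)[:2].round(3))
f=grab_frame('side');print(atz(f,(190,333),.098)[:2].round(3))
E
```

```text
t 1.2 pos [ 0.1696 -0.6016  0.2313] xyaw 15.74 tilt [ 0. -0. -1.] w 0.0852
spR d_tool(mm) [ 294.  -203.1   -0. ]
spL d_tool(mm) [ 599.7 -791.7   -0. ]
pkR d_tool(mm) [ 576.1 -416.3   -0. ]
pkL d_tool(mm) [ 586.6 -527.    -0. ]
bar d_tool(mm) [ 506.7 -478.7   -0. ]
caddy rim [0.689 0.321]
purple [ 0.314 -0.36 ]
pink [ 0.361 -0.421]
mug [0.384 0.314]
[0.694 0.325]
```

Emit:
{"op": "apply_moves", "data": {
  "increments": [
    {"jaw": 0.066,"dx": 0.03,"dy": -0.02,"dz": 0,"roll": -8},
    {"jaw": 0.066,"dx": 0.06,"dy": -0.04,"dz": 0,"roll": -16},
    {"jaw": 0.066,"dx": 0.1,"dy": -0.07,"dz": 0,"roll": -26},
    {"jaw": 0.066,"dx": 0.14,"dy": -0.1,"dz": 0,"roll": -36},
    {"jaw": 0.066,"dx": 0.18,"dy": -0.125,"dz": 0,"roll": -46},
    {"jaw": 0.066,"dx": 0.22,"dy": -0.15,"dz": 0,"roll": -56},
    {"jaw": 0.066,"dx": 0.255,"dy": -0.175,"dz": 0,"roll": -66},
    {"jaw": 0.066,"dx": 0.28,"dy": -0.195,"dz": 0,"roll": -76},
    {"jaw": 0.066,"dx": 0.294,"dy": -0.203,"dz": 0,"roll": -84.6},
    {"jaw": 0.066,"dx": 0.294,"dy": -0.203,"dz": 0,"roll": -84.6},
    {"jaw": 0.066,"dx": 0.294,"dy": -0.203,"dz": 0,"roll": -84.6}
  ]
}}

```text
t: 2.68
position: [0.3968, -0.3273, 0.2313]
ee_rot: [0.642, 0.767, -0.0, 0.0]
wrist_force: [0.1, 0.1, -0.2]
width: 0.0659
gripper_force: 0.0
```

```bash
python3 -c "
from rel import *
rel('spR',.02)"
```

```text
t 2.67 pos [ 0.3968 -0.3273  0.2313] xyaw 100.08 tilt [-0. -0. -1.] w 0.0659
spR d_tool(mm) [  0.9   0.9 211.3]
```

Emit:
{"op": "apply_moves", "data": {
  "increments": [
    {"jaw": 0.066,"dx": 0.001,"dy": 0.001,"dz": 0.05,"roll": 0},
    {"jaw": 0.066,"dx": 0.001,"dy": 0.001,"dz": 0.105,"roll": 0},
    {"jaw": 0.066,"dx": 0.001,"dy": 0.001,"dz": 0.155,"roll": 0},
    {"jaw": 0.066,"dx": 0.001,"dy": 0.001,"dz": 0.19,"roll": 0},
    {"jaw": 0.066,"dx": 0.001,"dy": 0.001,"dz": 0.21,"roll": 0},
    {"jaw": 0.04,"dx": 0.001,"dy": 0.001,"dz": 0.211,"roll": 0},
    {"jaw": 0.03,"dx": 0.001,"dy": 0.001,"dz": 0.211,"roll": 0},
    {"jaw": 0.03,"dx": 0.001,"dy": 0.001,"dz": 0.211,"roll": 0},
    {"jaw": 0.03,"dx": 0.001,"dy": 0.001,"dz": 0.211,"roll": 0},
    {"jaw": 0.03,"dx": 0.001,"dy": 0.001,"dz": 0.211,"roll": 0}
  ],
  "squeeze": 30
}}

```text
t: 3.92
position: [0.3985, -0.3254, 0.0207]
ee_rot: [0.641, 0.768, -0.0, 0.0]
wrist_force: [0.8, 0.0, -0.5]
width: 0.0432
gripper_force: 30.6
```

Emit:
{"op": "apply_moves", "data": {
  "increments": [
    {"jaw": 0.03,"dx": 0,"dy": 0,"dz": -0.04,"roll": 0},
    {"jaw": 0.03,"dx": 0,"dy": 0,"dz": -0.09,"roll": 0},
    {"jaw": 0.03,"dx": 0.02,"dy": 0.02,"dz": -0.13,"roll": 0},
    {"jaw": 0.03,"dx": 0.05,"dy": 0.055,"dz": -0.14,"roll": 0},
    {"jaw": 0.03,"dx": 0.09,"dy": 0.095,"dz": -0.14,"roll": 0},
    {"jaw": 0.03,"dx": 0.13,"dy": 0.14,"dz": -0.14,"roll": 0},
    {"jaw": 0.03,"dx": 0.17,"dy": 0.185,"dz": -0.14,"roll": 0},
    {"jaw": 0.03,"dx": 0.205,"dy": 0.223,"dz": -0.13,"roll": 0},
    {"jaw": 0.03,"dx": 0.228,"dy": 0.248,"dz": -0.11,"roll": 0},
    {"jaw": 0.03,"dx": 0.238,"dy": 0.259,"dz": -0.09,"roll": 0},
    {"jaw": 0.03,"dx": 0.238,"dy": 0.259,"dz": -0.085,"roll": 0},
    {"jaw": 0.03,"dx": 0.238,"dy": 0.259,"dz": -0.085,"roll": 0}
  ]
}}

```text
t: 5.42
position: [0.6097, -0.0465, 0.1052]
ee_rot: [0.641, 0.767, -0.001, 0.0]
wrist_force: [-0.3, -0.2, -2.6]
width: 0.0432
gripper_force: 31.2
```

```bash
python3 - <<'E'
from rel import *
rel('pkR',.037)
f=grab_frame('side')
p=observe()['position']
print(proj(f,[[p[0],p[1],p[2]+.01],[.6111,-.0446,.029]]))
a=cv2.resize(f['frame'][150:300,160:360],None,fx=4,fy=4,interpolation=cv2.INTER_CUBIC)
cv2.imwrite('pics/crop2.png',a[:,:,::-1])
E
```

```text
t 5.42 pos [ 0.6097 -0.0465  0.1052] xyaw 100.24 tilt [-0.001 -0.001 -1.   ] w 0.0432
pkR d_tool(mm) [ 1.7  1.7 68.2]
[[237.99629652 198.73779966]
 [240.10299305 219.39460147]]
```

View pics/crop2.png

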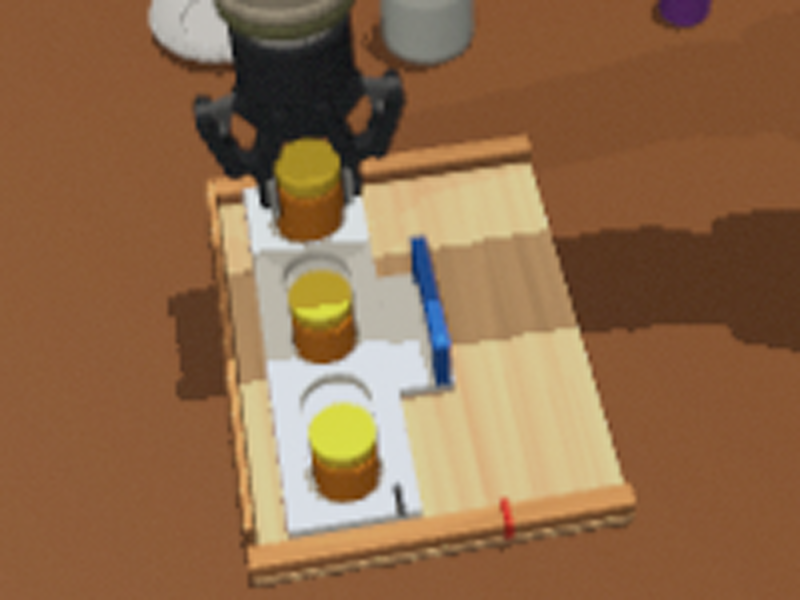

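Emit:
{"op": "apply_moves", "data": {
  "increments": [
    {"jaw": 0.03,"dx": 0.0024,"dy": 0.0017,"dz": 0.02,"roll": 0},
    {"jaw": 0.03,"dx": 0.0024,"dy": 0.0017,"dz": 0.04,"roll": 0},
    {"jaw": 0.03,"dx": 0.0024,"dy": 0.0017,"dz": 0.05,"roll": 0},
    {"jaw": 0.03,"dx": 0.0024,"dy": 0.0017,"dz": 0.05,"roll": 0},
    {"jaw": 0.03,"dx": 0.0024,"dy": 0.0017,"dz": 0.055,"roll": 0},
    {"jaw": 0.03,"dx": 0.0024,"dy": 0.0017,"dz": 0.059,"roll": 0},
    {"jaw": 0.03,"dx": 0.0024,"dy": 0.0017,"dz": 0.061,"roll": 0},
    {"jaw": 0.03,"dx": 0.0024,"dy": 0.0017,"dz": 0.061,"roll": 0}
  ]
}}

```text
t: 6.48
position: [0.6117, -0.0421, 0.0443]
ee_rot: [0.641, 0.768, 0.0, 0.0]
wrist_force: [-0.1, -0.8, -1.4]
width: 0.0429
gripper_force: 31.2
```

Emit:
{"op": "apply_moves", "data": {
  "increments": [
    {"jaw": 0.03,"dx": -0.001,"dy": 0,"dz": 0.003,"roll": 0},
    {"jaw": 0.03,"dx": -0.001,"dy": 0,"dz": 0.005,"roll": 0},
    {"jaw": 0.03,"dx": -0.001,"dy": 0,"dz": 0.0065,"roll": 0},
    {"jaw": 0.03,"dx": -0.001,"dy": 0,"dz": 0.0065,"roll": 0}
  ]
}}

```text
t: 6.98
position: [0.6117, -0.0429, 0.0377]
ee_rot: [0.64, 0.768, -0.0, -0.0]
wrist_force: [-0.3, -0.1, -0.8]
width: 0.0428
gripper_force: 31.2
```

Emit:
{"op": "apply_moves", "data": {
  "increments": [
    {"jaw": 0.066,"dx": 0,"dy": 0,"dz": 0,"roll": 0},
    {"jaw": 0.066,"dx": 0,"dy": 0,"dz": 0,"roll": 0},
    {"jaw": 0.066,"dx": 0,"dy": 0,"dz": -0.02,"roll": 0},
    {"jaw": 0.066,"dx": 0,"dy": 0,"dz": -0.065,"roll": 0},
    {"jaw": 0.066,"dx": 0.03,"dy": 0,"dz": -0.11,"roll": 0},
    {"jaw": 0.066,"dx": 0.08,"dy": -0.003,"dz": -0.14,"roll": 0},
    {"jaw": 0.066,"dx": 0.135,"dy": -0.005,"dz": -0.15,"roll": 0},
    {"jaw": 0.066,"dx": 0.195,"dy": -0.008,"dz": -0.15,"roll": 0},
    {"jaw": 0.066,"dx": 0.255,"dy": -0.01,"dz": -0.15,"roll": 0},
    {"jaw": 0.066,"dx": 0.315,"dy": -0.012,"dz": -0.15,"roll": 0},
    {"jaw": 0.066,"dx": 0.36,"dy": -0.013,"dz": -0.15,"roll": 0},
    {"jaw": 0.066,"dx": 0.3745,"dy": -0.013,"dz": -0.15,"roll": 0}
  ]
}}

```text
t: 8.48
position: [0.53, 0.3269, 0.1895]
ee_rot: [0.639, 0.769, 0.001, -0.0]
wrist_force: [0.8, 0.4, 0.4]
width: 0.066
gripper_force: 0.0
```

Emit:
{"op": "apply_moves", "data": {
  "increments": [
    {"dx": 0,"dy": 0,"dz": 0},
    {"dx": 0,"dy": 0,"dz": 0}
  ]
}}

```text
$.increments[0]: bad value
```

```bash
python3 - <<'E'
from rel import *
rel('spL',.02)
for c in ('top','side'):
    f=grab_frame(c)
    hsv=cv2.cvtColor(f['frame'],cv2.COLOR_RGB2HSV)
    n,l,st,ce=cv2.connectedComponentsWithStats(cv2.inRange(hsv,(20,150,80),(33,255,255)))
    for i in range(1,n):
        if st[i,4]>60: print(c,ce[i].round(1),st[i,4],atz(f,ce[i],.077)[:2].round(4),dep(f,ce[i],1).round(4))
E
```

```text
t 8.47 pos [0.53   0.3269 0.1895] xyaw 100.62 tilt [ 0.001  0.002 -1.   ] w 0.066
spL d_tool(mm) [ -4.3   1.1 169.5]
top [313.2 171.6] 215 [ 0.6205 -0.0993] [ 0.6205 -0.0993  0.077 ]
top [291.6 176.6] 213 [ 0.6092 -0.0437] [ 0.6089 -0.0437  0.0782]
top [270.6 180.5] 211 [0.6008 0.0103] [0.6007 0.0103 0.0773]
top [228.1 189.5] 213 [0.581  0.1195] [0.5811 0.1195 0.0767]
top [152.2 212.2] 220 [0.5287 0.3156] [0.5321 0.3219 0.06  ]
side [264.5 338.7] 330 [0.534  0.3304] [0.5346 0.3241 0.0615]
```

Emit:
{"op": "apply_moves", "data": {
  "increments": [
    {"jaw": 0.066,"dx": -0.002,"dy": 0.001,"dz": 0.03,"roll": 0},
    {"jaw": 0.066,"dx": -0.002,"dy": 0.001,"dz": 0.07,"roll": 0},
    {"jaw": 0.066,"dx": -0.002,"dy": 0.001,"dz": 0.09,"roll": 0},
    {"jaw": 0.066,"dx": -0.002,"dy": 0.001,"dz": 0.09,"roll": 0}
  ]
}}

```text
t: 9.07
position: [0.5332, 0.3199, 0.0971]
ee_rot: [0.641, 0.768, -0.001, -0.0]
wrist_force: [0.4, -0.3, 1.3]
width: 0.0661
gripper_force: 0.0
```

```bash
python3 -c "
from rel import *
rel('spL',.02)"
```

```text
t 9.07 pos [0.5332 0.3199 0.0971] xyaw 100.26 tilt [-0.002 -0.001 -1.   ] w 0.0661
spL d_tool(mm) [ 3.6 -0.4 77.1]
```

Emit:
{"op": "apply_moves", "data": {
  "increments": [
    {"jaw": 0.066,"dx": 0.0025,"dy": 0,"dz": 0.03,"roll": 0},
    {"jaw": 0.066,"dx": 0.0025,"dy": 0,"dz": 0.06,"roll": 0},
    {"jaw": 0.066,"dx": 0.0025,"dy": 0,"dz": 0.076,"roll": 0},
    {"jaw": 0.066,"dx": 0.0025,"dy": 0,"dz": 0.077,"roll": 0},
    {"jaw": 0.04,"dx": 0.0025,"dy": 0,"dz": 0.077,"roll": 0},
    {"jaw": 0.03,"dx": 0.0025,"dy": 0,"dz": 0.077,"roll": 0},
    {"jaw": 0.03,"dx": 0.0025,"dy": 0,"dz": 0.077,"roll": 0},
    {"jaw": 0.03,"dx": 0.0025,"dy": 0,"dz": 0.077,"roll": 0},
    {"jaw": 0.03,"dx": 0.0025,"dy": 0,"dz": 0.077,"roll": 0}
  ],
  "squeeze": 30
}}

```text
t: 10.2
position: [0.5335, 0.3244, 0.0224]
ee_rot: [0.641, 0.768, 0.001, 0.0]
wrist_force: [-0.3, -1.1, 6.3]
width: 0.0425
gripper_force: 31.4
```

```bash
python3 -c "
from rel import *
rel('spL'); rel('pkL')"
```

```text
t 10.2 pos [0.5335 0.3244 0.0224] xyaw 100.34 tilt [ 0.002  0.001 -1.   ] w 0.0425
spL d_tool(mm) [-0.9 -1.7 -0. ]
t 10.2 pos [0.5335 0.3244 0.0224] xyaw 100.34 tilt [ 0.002  0.001 -1.   ] w 0.0425
pkL d_tool(mm) [-2.658e+02  1.020e+01 -1.000e-01]
```

Emit:
{"op": "apply_moves", "data": {
  "increments": [
    {"jaw": 0.03,"dx": 0,"dy": 0,"dz": -0.04,"roll": 0},
    {"jaw": 0.03,"dx": 0,"dy": 0,"dz": -0.09,"roll": 0},
    {"jaw": 0.03,"dx": -0.02,"dy": 0,"dz": -0.13,"roll": 0},
    {"jaw": 0.03,"dx": -0.06,"dy": 0.003,"dz": -0.14,"roll": 0},
    {"jaw": 0.03,"dx": -0.11,"dy": 0.005,"dz": -0.14,"roll": 0},
    {"jaw": 0.03,"dx": -0.16,"dy": 0.007,"dz": -0.14,"roll": 0},
    {"jaw": 0.03,"dx": -0.21,"dy": 0.009,"dz": -0.14,"roll": 0},
    {"jaw": 0.03,"dx": -0.245,"dy": 0.01,"dz": -0.13,"roll": 0},
    {"jaw": 0.03,"dx": -0.26,"dy": 0.01,"dz": -0.105,"roll": 0},
    {"jaw": 0.03,"dx": -0.265,"dy": 0.01,"dz": -0.085,"roll": 0},
    {"jaw": 0.03,"dx": -0.265,"dy": 0.01,"dz": -0.085,"roll": 0},
    {"jaw": 0.03,"dx": -0.265,"dy": 0.01,"dz": -0.085,"roll": 0}
  ]
}}

```text
t: 11.7
position: [0.5903, 0.0664, 0.1067]
ee_rot: [0.64, 0.769, 0.001, 0.0]
wrist_force: [-0.7, -0.8, -0.9]
width: 0.0426
gripper_force: 31.0
```

```bash
python3 -c "
from rel import *
f=grab_frame('top');f=grab_frame('top')
rel('pkL',.039)"
```

```text
t 11.8 pos [0.5905 0.0661 0.1069] xyaw 100.42 tilt [ 0.002  0.    -1.   ] w 0.0429
pkL d_tool(mm) [-1.4  0.4 67.9]
```

Emit:
{"op": "apply_moves", "data": {
  "increments": [
    {"jaw": 0.03,"dx": -0.0006,"dy": 0.0004,"dz": 0.02,"roll": 0},
    {"jaw": 0.03,"dx": -0.0006,"dy": 0.0004,"dz": 0.04,"roll": 0},
    {"jaw": 0.03,"dx": -0.0006,"dy": 0.0004,"dz": 0.05,"roll": 0},
    {"jaw": 0.03,"dx": -0.0006,"dy": 0.0004,"dz": 0.05,"roll": 0},
    {"jaw": 0.03,"dx": -0.0006,"dy": 0.0004,"dz": 0.055,"roll": 0},
    {"jaw": 0.03,"dx": -0.0006,"dy": 0.0004,"dz": 0.059,"roll": 0},
    {"jaw": 0.03,"dx": -0.0006,"dy": 0.0004,"dz": 0.061,"roll": 0},
    {"jaw": 0.03,"dx": -0.0006,"dy": 0.0004,"dz": 0.061,"roll": 0}
  ]
}}

```text
t: 12.8
position: [0.5914, 0.0648, 0.0452]
ee_rot: [0.64, 0.768, 0.001, 0.001]
wrist_force: [5.3, 1.8, -2.3]
width: 0.0431
gripper_force: 31.1
```

Emit:
{"op": "apply_moves", "data": {
  "increments": [
    {"jaw": 0.03,"dx": 0,"dy": 0.001,"dz": 0.001,"roll": 0},
    {"jaw": 0.03,"dx": 0,"dy": 0.001,"dz": 0.004,"roll": 0},
    {"jaw": 0.03,"dx": 0,"dy": 0.001,"dz": 0.0065,"roll": 0},
    {"jaw": 0.03,"dx": 0,"dy": 0.001,"dz": 0.0065,"roll": 0}
  ]
}}

```text
t: 13.3
position: [0.5917, 0.0648, 0.0393]
ee_rot: [0.64, 0.768, -0.0, 0.0]
wrist_force: [-3.2, 1.8, 12.0]
width: 0.0427
gripper_force: 32.5
```

Emit:
{"op": "apply_moves", "data": {
  "increments": [
    {"jaw": 0.066,"dx": 0,"dy": 0,"dz": 0,"roll": 0},
    {"jaw": 0.066,"dx": 0,"dy": 0,"dz": 0,"roll": 0},
    {"jaw": 0.066,"dx": 0,"dy": 0,"dz": -0.02,"roll": 0},
    {"jaw": 0.066,"dx": 0,"dy": 0,"dz": -0.06,"roll": 0},
    {"jaw": 0.066,"dx": 0,"dy": 0,"dz": -0.1,"roll": 0},
    {"jaw": 0.045,"dx": -0.02,"dy": -0.05,"dz": -0.13,"roll": 0},
    {"jaw": 0.045,"dx": -0.04,"dy": -0.1,"dz": -0.14,"roll": 0},
    {"jaw": 0.045,"dx": -0.055,"dy": -0.15,"dz": -0.14,"roll": 0},
    {"jaw": 0.045,"dx": -0.055,"dy": -0.2,"dz": -0.14,"roll": 0},
    {"jaw": 0.04,"dx": -0.055,"dy": -0.22,"dz": -0.14,"roll": 0},
    {"jaw": 0.04,"dx": -0.055,"dy": -0.22,"dz": -0.14,"roll": 0}
  ]
}}

```text
t: 14.68
position: [0.3845, -0.0294, 0.1794]
ee_rot: [0.641, 0.768, -0.0, 0.001]
wrist_force: [0.8, 0.5, -0.1]
width: 0.0397
gripper_force: 0.0
```

```bash
python3 - <<'E'
from rel import *
f=grab_frame('side'); g=grab_frame('top')
for c,f in (('top',g),('side',f)):
    hsv=cv2.cvtColor(f['frame'],cv2.COLOR_RGB2HSV)
    for nm,lo,hi,z,am in (('y',(20,150,80),(33,255,255),.077,60),('b',(105,150,60),(125,255,255),.063,20),('r',(0,200,100),(4,255,255),.026,3)):
      n,l,st,ce=cv2.connectedComponentsWithStats(cv2.inRange(hsv,lo,hi))
      for i in range(1,n):
        if st[i,4]>am:
            d=dep(f,ce[i],1); print(c,nm,ce[i].round(1),st[i,4],atz(f,ce[i],z)[:2].round(4),None if d is None else d.round(4))
rel('bar',.036)
a=np.hstack([cv2.resize(f['frame'][150:300,190:340],None,fx=2.6,fy=2.6,interpolation=cv2.INTER_CUBIC) for f in (g,grab_frame('side'))])
cv2.imwrite('pics/crop3.png',a[:,:,::-1])
E
```

```text
top y [313.2 171.6] 215 [ 0.6205 -0.0993] [ 0.6202 -0.0993  0.0781]
top y [291.6 176.6] 214 [ 0.6092 -0.0436] [ 0.609  -0.0436  0.0775]
top y [270.6 180.5] 211 [0.6008 0.0103] [0.6006 0.0102 0.0777]
top y [249.8 185.7] 213 [0.5891 0.0638] [0.5893 0.0639 0.0761]
top y [228.1 189.5] 213 [0.581  0.1195] [0.581  0.1194 0.0772]
top b [279.5 208.6] 105 [ 0.5297 -0.01  ] [ 0.5296 -0.0101  0.0634]
top r [218.8 232.1] 8 [0.4794 0.1528] [0.4793 0.1527 0.027 ]
side y [237.2 209.6] 546 [ 0.6151 -0.0409] [ 0.6147 -0.0386  0.0797]
side y [242.8 240.4] 210 [0.5944 0.0653] [0.5941 0.0671 0.0794]
side y [245.1 258.1] 226 [0.5858 0.1206] [0.5856 0.1222 0.0795]
side b [267.3 227. ] 125 [0.5311 0.0107] [0.5311 0.0115 0.064 ]
t 14.78 pos [ 0.3859 -0.0288  0.1792] xyaw 100.37 tilt [ 0.002 -0.001 -1.   ] w 0.0403
bar d_tool(mm) [ -0.3 143.6 143.4]
```

View pics/crop3.png

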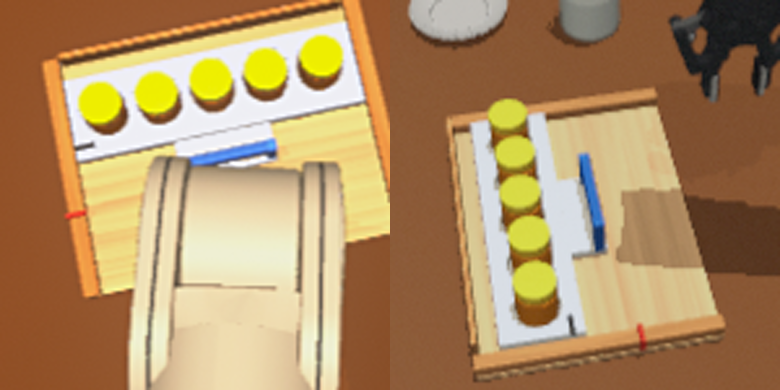

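All five jars show at equal lid height, evenly spaced in the tray, so both placements are good. The pointer in the side crop is at (572,325) and the clip at (641,338). Next, the handle.

Emit:
{"op": "apply_moves", "data": {
  "increments": [
    {"jaw": 0.04,"dx": 0,"dy": 0.05,"dz": 0,"roll": 0},
    {"jaw": 0.04,"dx": 0,"dy": 0.1,"dz": 0,"roll": 0},
    {"jaw": 0.04,"dx": 0,"dy": 0.135,"dz": 0.02,"roll": 0},
    {"jaw": 0.04,"dx": 0,"dy": 0.144,"dz": 0.05,"roll": 0},
    {"jaw": 0.04,"dx": 0,"dy": 0.144,"dz": 0.07,"roll": 0},
    {"jaw": 0.04,"dx": 0,"dy": 0.144,"dz": 0.08,"roll": 0},
    {"jaw": 0.04,"dx": 0,"dy": 0.144,"dz": 0.08,"roll": 0}
  ]
}}

```text
t: 15.7
position: [0.5263, -0.0033, 0.0982]
ee_rot: [0.641, 0.768, -0.0, -0.0]
wrist_force: [-0.1, -0.3, 0.6]
width: 0.0402
gripper_force: 0.0
```

```bash
python3 -c "
from rel import *
grab_frame('top')
rel('bar',.036)"
```

```text
t 15.75 pos [ 0.5268 -0.0033  0.0989] xyaw 100.34 tilt [ 0.001 -0.    -1.   ] w 0.0396
bar d_tool(mm) [-0.1  0.6 62.9]
```

Emit:
{"op": "apply_moves", "data": {
  "increments": [
    {"jaw": 0.04,"dx": 0,"dy": 0.001,"dz": 0.03,"roll": 0},
    {"jaw": 0.04,"dx": 0,"dy": 0.001,"dz": 0.05,"roll": 0},
    {"jaw": 0.04,"dx": 0,"dy": 0.001,"dz": 0.062,"roll": 0},
    {"jaw": 0.04,"dx": 0,"dy": 0.001,"dz": 0.062,"roll": 0},
    {"jaw": 0.02,"dx": 0,"dy": 0.001,"dz": 0.062,"roll": 0},
    {"jaw": 0.0,"dx": 0,"dy": 0.001,"dz": 0.062,"roll": 0},
    {"jaw": 0.0,"dx": 0,"dy": 0.001,"dz": 0.062,"roll": 0},
    {"jaw": 0.0,"dx": 0,"dy": 0.001,"dz": 0.062,"roll": 0},
    {"jaw": 0.0,"dx": 0,"dy": 0.001,"dz": 0.062,"roll": 0}
  ],
  "squeeze": 70
}}

```text
t: 16.88
position: [0.5291, -0.0028, 0.0373]
ee_rot: [0.64, 0.768, 0.001, 0.001]
wrist_force: [4.9, 1.8, 2.6]
width: 0.011
gripper_force: 69.0
```

Gripped the bar. Now pull gently, most of the way (60 mm).

Emit:
{"op": "apply_moves", "data": {
  "increments": [
    {"jaw": 0,"dx": 0,"dy": -0.004,"dz": 0,"roll": 0},
    {"jaw": 0,"dx": 0,"dy": -0.01,"dz": 0,"roll": 0},
    {"jaw": 0,"dx": 0,"dy": -0.017,"dz": 0,"roll": 0},
    {"jaw": 0,"dx": 0,"dy": -0.024,"dz": 0,"roll": 0},
    {"jaw": 0,"dx": 0,"dy": -0.031,"dz": 0,"roll": 0},
    {"jaw": 0,"dx": 0,"dy": -0.038,"dz": 0,"roll": 0},
    {"jaw": 0,"dx": 0,"dy": -0.045,"dz": 0,"roll": 0},
    {"jaw": 0,"dx": 0,"dy": -0.051,"dz": 0,"roll": 0},
    {"jaw": 0,"dx": 0,"dy": -0.056,"dz": 0,"roll": 0},
    {"jaw": 0,"dx": 0,"dy": -0.06,"dz": 0,"roll": 0},
    {"jaw": 0,"dx": 0,"dy": -0.06,"dz": 0,"roll": 0},
    {"jaw": 0,"dx": 0,"dy": -0.06,"dz": 0,"roll": 0}
  ]
}}

```text
t: 18.38
position: [0.4706, -0.0134, 0.0373]
ee_rot: [0.64, 0.768, 0.001, 0.001]
wrist_force: [7.7, 2.2, 0.5]
width: 0.0111
gripper_force: 68.8
```

```bash
cat > mk.py <<'E'
from rel import *
import sys
np.set_printoptions(precision=4,suppress=True)
e=np.array([.9839,.1788]);ey=np.array([-.1788,.9839])
rel('bar')
fs={c:grab_frame(c) for c in('side','top')}
for c,f in fs.items():
    for th in('pointer','mark_clip'):
        for r in pinpoint(c,th)[:3]:
            if r['conf']>.2:
                X=atz(f,r['position'],.029 if th=='pointer' else .025)[:2]; print(c,th,np.round(r['position'],1),round(r['conf'],2),X,'sx',e@X,'sy',ey@X)
f=fs['side']
a=cv2.resize(f['frame'][250:300,240:320],None,fx=10,fy=10,interpolation=cv2.INTER_CUBIC)
cv2.imwrite('pics/'+sys.argv[1],a[:,:,::-1])
# rectified strip: slide-x across (0.25 mm/px), slide-y down, planes z=.029 (tray) and .025 (rail)
p0=e*.5+ey*.058
h=np.array(f['frame'])
for nm,z,y0,y1 in(('tray',.029,.030,.055),('rail',.025,.055,.085)):
    xs=np.arange(.44,.60,.0005)
    P=np.array([[*(e*x+ey*y),z] for y in np.arange(y0,y1,.001) for x in xs])
    uv=proj(f,P).astype(np.float32)
    s=cv2.remap(h,uv[:,:1],uv[:,1:],cv2.INTER_LINEAR).reshape(-1,len(xs),3).astype(float)
    np.save(nm+'.npy',s)
E
python3 mk.py crop4.png
```

```text
t 18.38 pos [ 0.4706 -0.0134  0.0373] xyaw 100.36 tilt [ 0.004  0.    -1.   ] w 0.0111
bar d_tool(mm) [-0.3 57.7  0.2]
side pointer [283.6 274.7] 0.75 [0.4888 0.1409] sx 0.5061002590726018 sy 0.051219665706104645
side pointer [266.6 247.7] 0.32 [0.5335 0.0556] sx 0.5348922170450716 sy -0.040663819946206846
top pointer [221.4 228.5] 0.75 [0.4884 0.1453] sx 0.5064767996592948 sy 0.05560706368401225
```

View pics/crop4.png

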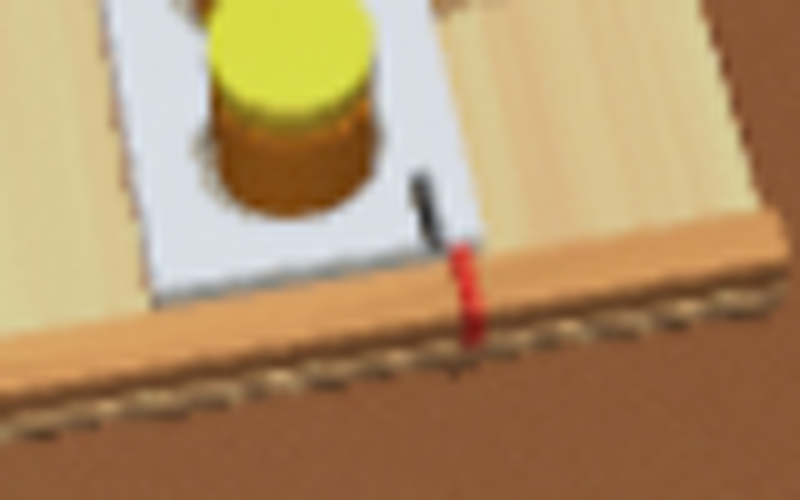

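The side crop shows the black pointer at about (428,212) and the red clip at (466,295), so the pointer is still roughly 8 mm short. I'll measure it sub-pixel.

```bash
cat > mk2.py <<'E'
from rel import *
np.set_printoptions(precision=4,suppress=True)
e=np.array([.9839,.1788]);ey=np.array([-.1788,.9839])
rel('bar')
for c in('side','top'):
    f=grab_frame(c);h=f['frame'].astype(float);H,W=h.shape[:2]
    V,U=np.mgrid[0:H,0:W]
    def cen(w,nm,zs):
        u,v=(w*U).sum()/w.sum(),(w*V).sum()/w.sum()
        d=dep(f,(u,v),0)
        for z in zs:
            X=atz(f,(u,v),z)[:2];print(c,nm,'px',round(u,2),round(v,2),'wt',round(w.sum(),1),'z',z,'sx',round(e@X,4),'sy',round(ey@X,4),'depth z',None if d is None else d[2].round(4))
    # windows by slide coords
    K=np.array([[*atz(f,(u,v),.029)[:2]] for v in range(150,300) for u in range(180,340)]).reshape(150,160,2)
    sx=np.full((H,W),9.);sy=sx.copy();sx[150:300,180:340]=K@e;sy[150:300,180:340]=K@ey
    red=np.clip((h[...,0]-1.6*h[...,1]-20)/120,0,1)*((abs(sx-.498)<.015)&(sy>.045)&(sy<.085)); red[red<.35]=0
    cen(red,'clip',(.024,.028))
    g=h.max(2)
    for lo,hi in((.040,.0535),):
        blk=np.clip((150-g)/120,0,1)*((sx>.485)&(sx<.525)&(sy>lo)&(sy<hi)); 
        if blk.sum()>0: cen(blk,'ptr',(.029,))
E
python3 mk2.py
```

```text
t 18.68 pos [ 0.4706 -0.0134  0.0373] xyaw 100.35 tilt [ 0.004  0.    -1.   ] w 0.0109
bar d_tool(mm) [-0.3 57.7  0.2]
side clip px 286.27 278.44 wt 8.2 z 0.024 sx 0.5009 sy 0.0605 depth z 0.029
side clip px 286.27 278.44 wt 8.2 z 0.028 sx 0.5014 sy 0.0628 depth z 0.029
side ptr px 282.31 273.43 wt 3.5 z 0.029 sx 0.5086 sy 0.0469 depth z 0.0318
top clip px 218.53 232.04 wt 12.9 z 0.024 sx 0.4997 sy 0.0655 depth z 0.0325
top clip px 218.53 232.04 wt 12.9 z 0.028 sx 0.499 sy 0.0649 depth z 0.0325
top ptr px 224.98 228.13 wt 3.6 z 0.029 sx 0.5055 sy 0.0461 depth z 0.0316
```

Emit:
{"op": "apply_moves", "data": {
  "increments": [
    {"jaw": 0,"dx": 0,"dy": -0.003,"dz": 0,"roll": 0},
    {"jaw": 0,"dx": 0,"dy": -0.006,"dz": 0,"roll": 0},
    {"jaw": 0,"dx": 0,"dy": -0.007,"dz": 0,"roll": 0},
    {"jaw": 0,"dx": 0,"dy": -0.007,"dz": 0,"roll": 0},
    {"jaw": 0,"dx": 0,"dy": -0.007,"dz": 0,"roll": 0}
  ]
}}

```text
t: 19.4
position: [0.4638, -0.0146, 0.0373]
ee_rot: [0.64, 0.768, 0.002, 0.002]
wrist_force: [8.4, 1.8, -0.7]
width: 0.011
gripper_force: 68.8
```

```bash
python3 mk2.py; python3 mk.py crop5.png
```

```text
t 19.4 pos [ 0.4638 -0.0146  0.0373] xyaw 100.36 tilt [ 0.004  0.    -1.   ] w 0.011
bar d_tool(mm) [-0.3 64.6  0.3]
side clip px 286.26 278.39 wt 8.2 z 0.024 sx 0.5009 sy 0.0603 depth z 0.027
side clip px 286.26 278.39 wt 8.2 z 0.028 sx 0.5014 sy 0.0626 depth z 0.027
side ptr px 284.69 272.36 wt 3.1 z 0.029 sx 0.502 sy 0.0449 depth z 0.0344
top clip px 218.55 232.04 wt 12.9 z 0.024 sx 0.4997 sy 0.0655 depth z 0.0316
top clip px 218.55 232.04 wt 12.9 z 0.028 sx 0.499 sy 0.0648 depth z 0.0316
top ptr px 225.11 230.72 wt 3.3 z 0.029 sx 0.4986 sy 0.047 depth z 0.031
t 19.5 pos [ 0.4638 -0.0146  0.0373] xyaw 100.36 tilt [ 0.004  0.    -1.   ] w 0.0108
bar d_tool(mm) [-0.3 64.6  0.3]
side pointer [287.6 272.9] 0.97 [0.4783 0.1356] sx 0.4948756706771081 sy 0.04791755765210658
side pointer [291.6 218.2] 0.72 [ 0.4623 -0.0471] sx 0.44646526178967266 sy -0.1289615632996171
side mark_clip [287.2 276.6] 0.61 [0.4795 0.1442] sx 0.4975889631141311 sy 0.05618087501434303
top pointer [220.9 229.7] 0.83 [0.4852 0.1466] sx 0.5036178455220615 sy 0.05747123675948118
```

View pics/crop5.png

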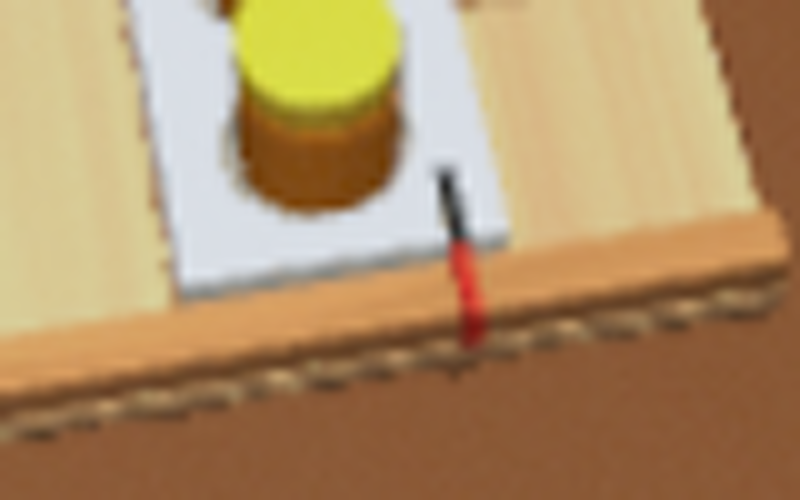

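The black pointer runs straight into the red clip at crop (460,243). The side view puts it about 0.6 mm short and the top view about 0.4 mm past, so it is aligned within measurement. The grip holds at 69 N.

```bash
python3 -c "
from rig import *
print(finish_job())"
```

```text
the job is handed in; nothing more can be done
None
```

Both spare jars are seated upright in the empty pockets, the tray is pulled out with its pointer at the red mark to within about 0.6 mm, and the job was handed in at about 19.5 s with the gripper still holding the handle.

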